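# Tip the yellow battery pack out of the stage charging dock

## Task

Fetch the yellow battery pack from the charging dock: it sits flush in its bay with no room for fingers, so press down on its grooved end until it tips and its other end stands up out of the bay, then take it by the raised end. Lay it flat, right side up, wholly on the grey mat and let go, without dropping it; leave the red pack sitting in its bay.

Things in the scene. Friction and masses are not known exactly. Their poses are not given: they have to be found in the camera images.
- yellow_pack: Yellow block, 110 x 46 x 26 mm (x, y, z), ~0.16 kg. Origin: centre of underside; +x to the press end (four black grooves on top; white square at other end). Starts level, top flush with dock rim. Pressed at x = +40 with under 1 N it rocks over a ridge at x = +4, overbalances once that point is 13 mm down, stays at 30 degrees (20 mm down, hard stop); the -x end then stands 26 mm above the rim.
- red_pack: Red battery pack of the same shape and size, in the dock's other bay; a bystander that must stay seated. Origin: centre of its underside.
- dock: Fixed dark grey block 150 x 170 x 66 mm (x, y, z); origin: centre of underside, z up. Bays at y = +40 and -40 mm, each 50 mm wide, x = -59.5 to +60, open at the top (rim z = 66). A pack starts with its origin at x = -3, z = 40, axes along the dock's, on a level shelf that ends in a ridge at x = +1; beyond, the floor slopes down 30 degrees. Gaps at a pack: 2 mm at sides, 1.5 mm at -x, 8 mm at +x.
- mat: Grey rubber mat, fixed, 180 x 180 x 4 mm, flat on the table; origin: centre of its underside, so its top is at z = 4 mm.
There are look-alikes about, which are no part of the job. Of the things like the yellow_pack, leave any that is blue; of the rest the smaller one is meant.

How it is judged:
By the outcome, as a careful person would: the job done as asked, in the order asked, and still so for the second after the job is handed in, with the robot touching nothing.
It also fails if it takes over 54 s, if anything falls off the work surface, if the arm or the gripper's body presses on something with over 40 N, if the wrist force passes 120 N, or if a joint passes its speed limit or range.

## Robot

A 7-joint arm with a two-finger parallel gripper is mounted at the origin on the work surface. World frame = base frame: x ahead of the robot, y to its left, z up, the work surface at z = 0. Lengths are in m, angles in rad, forces in N, time in s.
With the tool pointing down it reaches from about 0.425 to 0.95 m from the base axis. Payload 16.7 kg.
Tool frame: the origin (TCP) lies midway between the tips of the shut fingers; the grasp point (between the pads) lies 19 mm behind it; x points along the fingers, y is the direction in which the jaws open and shut, and the axes are right-handed (so a half turn about x gives the same grasp; the last joint's range is limited). The gripper opens to 94 mm and grips with 3 to 60 N. Pads are 16 mm wide; open, the fingers measure 119 mm over their backs; the gripper's body (75 mm by 177 mm) begins 78 mm behind the grasp point.
Start: joints at [1.036, 0.426, 0.074, 1.606, -0.034, 1.111, -0.067], TCP at [0.253, -0.626, 0.184] pointing down, gripper open.
Joint ranges: [-2.85, 2.85], [-0.5, 2.14], [-1.23, 1.37], [0.21, 2.46], [-1.02, 4.16], [0.16, 2.05], [-2.73, 2.73]. Speed limits (rad/s): [1.89, 1.89, 2.39, 2.39, 3.01, 3.01, 3.01].

## Interface

Orientations are given as a rotation vector (axis times angle).
In Python, from workcell import monitor, cams, job gives the robot as it stands. The module is installed in compiled form; this text tells all that it offers.
- The arm moves only by the tool arm_command, never from a script. Its arguments are lists of equal length, an entry for each row: "xyz": the shift along the tool's x, y, z in mm, a list of three; "rotation": the turn, a rotation vector about the tool's x, y, z in degrees, a list of three. In form: {"xyz": [[tx, ty, tz], ...], "rotation": [[wx, wy, wz], ...]}. A call has exactly 10 rows; each row shifts and turns the commanded pose from where the row before left it, along the tool's axes as they then stand; what a row does not reach is not made up. A row lasts 1/12 s, in which the tool goes at most 41.7 mm and 7.16 degrees, less where a joint would pass 70% of its speed; a pose out of reach is approached as far as the arm can. A call is refused whole if a number of a shift passes 41.7 or a number of a turn 7.16, either way. A call with a gripper value outside its range is refused whole. "grip" is the opening, from 0 (shut) to 1 (fully open), set as the call begins (left out, the last holds). The fingers move at their own pace and stop on an object; "force" is the grip in N (left out, the last holds). Time passes only in rows, so rows that do not move let the fingers close, or fill a call up. It gives the time, the measured TCP pose, the force and the opening at its end, in the units of the state.
- monitor.read_state(): the state, without advancing time (a new reading comes with each control period).
- cams.grab_frame(name): name is "scene" or "top" or "wrist"; returns (picture, depth): 480x640x3 uint8, blue, green, red; 480x640 float32, m along the optical axis (not along the pixel's ray), 0 where there is no reading.
- cams.get_calibration(name): a dict with "intrinsics" (3x3 intrinsics, pixels), "R" (3x3) and "t" (3): a world point X has camera coordinates R X + t; the wrist camera has in their place "T_tool_cam" (4x4, takes a point from camera to tool coordinates, whose origin is the TCP and whose axes are the tool frame's). Camera axes: x right, y down, z forward; pixel columns grow to the right and rows downward; lengths in m; the calibration is good to about 2 mm. A picture is of the moment at which its call begins: read the wrist's pose just before it. get_calibration takes no time and is no camera call.
- job.finish_job(): hands the job in, once; it reports no verdict.
The state is a dict: "clock": time; "joints": joint angles; "dq": joint speeds; "tau": joint torques, N m; "eef_pos": TCP position; "eef_rot": TCP orientation; "wrist_force": force on the tool from outside, world axes, zero at the start; "wrist_torque": the same for the moment, N m; "grip_width": finger opening in m.
Only numpy, scipy, OpenCV 4.12 (cv2) and the standard library are available. Lean on these libraries where they do the work, as an engineer would, in place of code of your own. Each camera call takes 0.05 s, during which the arm holds its last target.

## Working session

There is one attempt and no reset: what is moved stays moved. The work goes in short steps, Python scripts to look and compute and a tool call to move; the robot and the scene stay as the last step left them, time stands still between calls to the robot, and variables do not carry over. Pictures are saved under pics/ and viewed, and the job is handed in when it is done.

Besides the shell and the picture viewer there is one more tool, called after "Emit:" by a JSON object that holds its "api" and its "payload", one argument or row to a line. arm_command: Moves the arm, as the interface text tells. Its arguments: {"type":"object","properties":{"xyz":{"type":"array","items":{"type":"array","items":{"type":"number"}}},"rotation":{"type":"array","items":{"type":"array","items":{"type":"number"}}},"grip":{"type":"number"},"force":{"type":"number"}},"required":["xyz","rotation"]}

```bash
mkdir -p pics; ls; python3 - <<'E'
from workcell import monitor, cams, job
import cv2, numpy as np
s=monitor.read_state()
for k,v in s.items(): print(k,np.round(v,4))
for n in ["scene","top"]:
    p,d=cams.grab_frame(n); cv2.imwrite(f"pics/{n}0.png",p); np.save(f"pics/{n}0.npy",d); 
    c=cams.get_calibration(n); print(n,c)
print(cams.get_calibration("wrist"))
E
```

```text
pics
clock 0.0
joints [ 1.0365  0.4267  0.0739  1.6066 -0.0341  1.1108 -0.0671]
dq [-0.0014  0.0009 -0.0008  0.0018 -0.0002 -0.0008  0.0003]
tau [-2.00000e-03 -9.35814e+01  3.66540e+00 -4.54184e+01 -4.90000e-02
  2.06000e-02  2.00000e-04]
eef_pos [ 0.2531 -0.6252  0.1838]
eef_rot [ 2.0108  0.393  -2.0115]
wrist_force [-0.7186  0.7976 -0.0689]
wrist_torque [-0.0408 -0.0104 -0.0465]
grip_width 0.0937
scene {'intrinsics': array([[553.29060119,   0.        , 328.2458991 ],
       [  0.        , 553.29060119, 239.36096143],
       [  0.        ,   0.        ,   1.        ]]), 'R': array([[-0.42090855,  0.90702711,  0.01173977],
       [ 0.62813678,  0.30077693, -0.71761928],
       [-0.65443119, -0.29467791, -0.69633666]]), 't': array([ 0.10379884, -0.25664684,  1.66507582])}
top {'intrinsics': array([[477.98139222,   0.        , 321.94082852],
       [  0.        , 477.98139222, 241.21287423],
       [  0.        ,   0.        ,   1.        ]]), 'R': array([[ 0.00113959, -0.99995061,  0.00987295],
       [-0.98374099, -0.00289409, -0.17956975],
       [ 0.17958946, -0.00950779, -0.9836957 ]]), 't': array([0.09646868, 0.43708077, 1.12775879])}
{'intrinsics': array([[395.42318823,   0.        , 318.61783537],
       [  0.        , 395.42318823, 245.15033446],
       [  0.        ,   0.        ,   1.        ]]), 'T_tool_cam': array([[-6.03889637e-05, -2.68431417e-01,  9.63298796e-01,
        -1.99859967e-01],
       [ 9.99999936e-01, -3.55897211e-04, -3.64840413e-05,
        -4.28115149e-04],
       [ 3.52628818e-04,  9.63298732e-01,  2.68431422e-01,
        -7.79335120e-02],
       [ 0.00000000e+00,  0.00000000e+00,  0.00000000e+00,
         1.00000000e+00]])}
```

View pics/scene0.png

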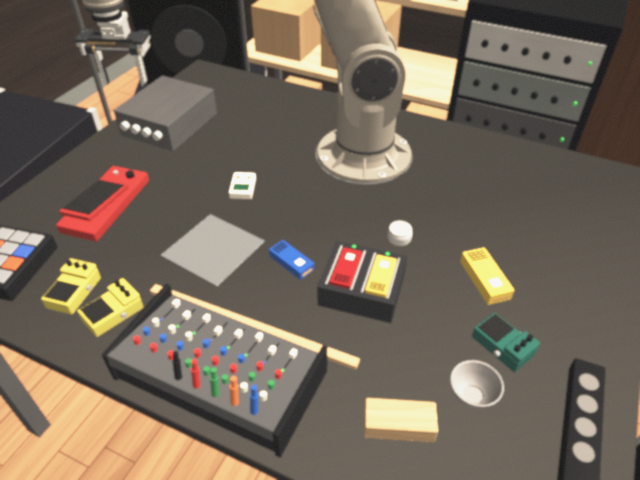

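View pics/top0.png

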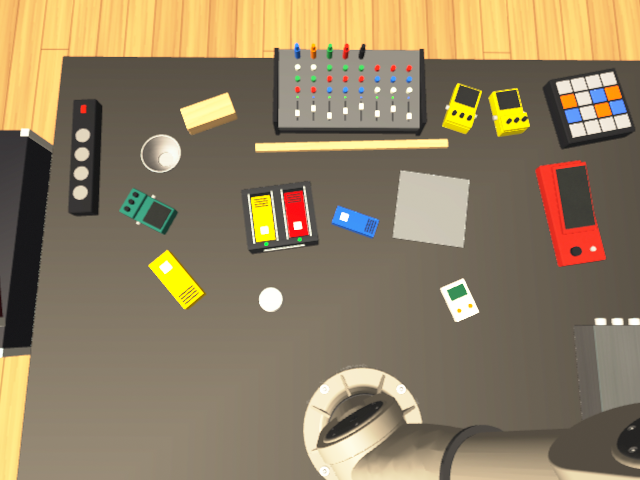

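Pack-like things in the top view are the yellow one in the dock bay (262,218), a loose yellow one (176,279) that looks longer, a blue one (355,221) and the red one in the dock (296,213). I'll measure them all and enlarge the dock to confirm.

```bash
cat > h.py <<'E'
import numpy as np, cv2
from workcell import monitor, cams
from scipy.spatial.transform import Rotation as Rn
def ray(cal,uv,z):
    K,R,t=cal["intrinsics"],cal["R"],cal["t"]
    uv=np.atleast_2d(uv).astype(float)
    d=np.c_[uv,np.ones(len(uv))]@np.linalg.inv(K).T@R
    c=-R.T@t
    return c+d*((z-c[2])/d[:,2])[:,None]
def wristcal(s):
    c=cams.get_calibration("wrist"); T=np.eye(4); T[:3,:3]=Rn.from_rotvec(s["eef_rot"]).as_matrix(); T[:3,3]=s["eef_pos"]
    M=np.linalg.inv(T@c["T_tool_cam"]); return dict(intrinsics=c["intrinsics"],R=M[:3,:3],t=M[:3,3])
def blobs(img,lo,hi,amin=150):
    m=cv2.inRange(cv2.cvtColor(img,cv2.COLOR_BGR2HSV),lo,hi)
    m=cv2.morphologyEx(m,cv2.MORPH_CLOSE,np.ones((5,5)))
    return [c for c in cv2.findContours(m,cv2.RETR_EXTERNAL,cv2.CHAIN_APPROX_NONE)[0] if cv2.contourArea(c)>amin]
Y=((22,120,120),(35,255,255)); 
def rect(cal,c,z):
    P=ray(cal,c.reshape(-1,2),z)[:,:2]
    (cx,cy),(w,h),a=cv2.minAreaRect((P*1000).astype(np.float32)); return (cx,cy),(w,h),a
E
python3 - <<'E'
from h import *
p=cv2.imread("pics/top0.png"); cal=cams.get_calibration("top"); d=np.load("pics/top0.npy")
for nm,(lo,hi),zs in [("yellow",Y,(.066,.026)),("red",((0,150,100),(6,255,255)),(.066,)),("blue",((105,120,100),(125,255,255)),(.026,)),("grey",((0,0,110),(180,40,200)),(.004,))]:
    for c in blobs(p,lo,hi):
        M=cv2.moments(c); u=(M['m10']/M['m00'],M['m01']/M['m00'])
        if 90<u[1]<330:
            for z in zs: print(nm,np.round(u),z,np.round(np.hstack([np.ravel(q) for q in rect(cal,c,z)]),1))
K=np.linalg.inv(cal["intrinsics"])
for u,v in [(262,218),(296,213),(176,279),(280,215),(430,210),(255,190),(262,240)]:
    X=cal["R"].T@(K@[u,v,1]*d[v,u]-cal["t"]); print((u,v),np.round(X,3))
cv2.imwrite("pics/crop0.png",cv2.resize(p[165:325,130:400],None,fx=2.9,fy=2.9,interpolation=cv2.INTER_CUBIC))
E
```

```text
yellow [177. 280.] 0.066 [340.1 438.2 144.   61.7  41.6]
yellow [177. 280.] 0.026 [344.1 449.9 149.1  63.9  41.6]
yellow [263. 218.] 0.066 [488.2 240.3 113.8  48.3   8.3]
yellow [263. 218.] 0.026 [497.5 245.  117.9  50.    8.3]
yellow [508. 112.] 0.066 [ 765.3 -372.2  123.4   88.9    9. ]
yellow [508. 112.] 0.026 [ 784.5 -389.3  127.8   92.1    9. ]
yellow [462. 108.] 0.066 [ 774.2 -255.3   73.9  128.5   70.5]
yellow [462. 108.] 0.026 [ 793.7 -268.3   76.6  133.1   70.5]
red [295. 213.] 0.066 [499.9 161.3 112.9  47.4   8.2]
red [570. 212.] 0.066 [ 506.7 -506.4  252.6  128.8    8.5]
blue [355. 222.] 0.026 [489.5  15.7 110.7  51.2  70.3]
blue [573. 115.] 0.026 [ 776.  -556.4   37.9   39.3   12. ]
blue [608. 101.] 0.026 [ 816.2 -652.8  106.4   52.5   58.3]
grey [589. 108.] 0.004 [ 819.2 -626.2  163.   163.8   11.4]
(262, 218) [0.488 0.241 0.068]
(296, 213) [0.501 0.16  0.066]
(176, 279) [0.344 0.449 0.033]
(280, 215) [0.496 0.199 0.065]
(430, 210) [ 0.524 -0.178  0.006]
(255, 190) [0.557 0.26  0.069]
(262, 240) [0.435 0.241 0.064]
```

View pics/crop0.png

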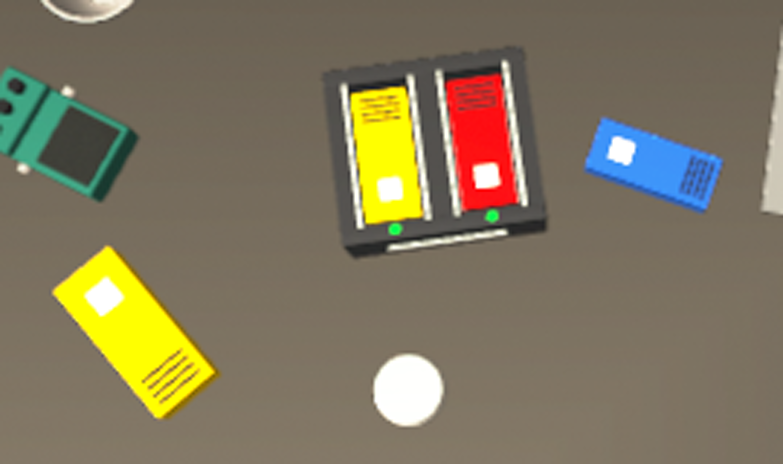

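The dock's yellow pack measures 114 x 48 mm and the loose one 149 x 64 mm. So the target is the smaller yellow at (263,218), with its grooves at the top of the image (+x). The dock yaw is about 8.3°, and the pack spacing of 80 mm agrees with the given bays. Next is the mat, then the approach.

```bash
cat >> h.py <<'E'
TH=np.deg2rad(8.3)
def cmd(s,p,R):  # remaining move in tool axes
    R0=Rn.from_rotvec(s["eef_rot"]).as_matrix()
    w=np.rad2deg(Rn.from_matrix(R0.T@R).as_rotvec())
    return np.round((R0.T@(np.array(p)-s["eef_pos"]))*1000,1),np.round(w,2)
def down(yaw): # tool x down, tool y at heading yaw
    x=np.array([0,0,-1.]);y=np.array([np.cos(yaw),np.sin(yaw),0]);return np.c_[x,y,np.cross(x,y)]
E
python3 - <<'E'
from h import *
s=monitor.read_state(); print(np.round(Rn.from_rotvec(s["eef_rot"]).as_matrix(),3))
p=cv2.imread("pics/top0.png"); cal=cams.get_calibration("top")
g=cv2.cvtColor(p,cv2.COLOR_BGR2HSV); print(g[210,430],g[180,420],g[260,430],g[165,430])
m=cv2.inRange(g[160:260,385:480],(0,0,130),(180,60,255))
c=max(cv2.findContours(m,cv2.RETR_EXTERNAL,cv2.CHAIN_APPROX_NONE)[0],key=cv2.contourArea)+np.array([385,160])
print(rect(cal,c,.004), np.round(ray(cal,cv2.boxPoints(cv2.minAreaRect(c)),.004),3))
# dock outline
m=((g[170:262,235:325,2]<75)).astype(np.uint8)*255
m=cv2.morphologyEx(m,cv2.MORPH_CLOSE,np.ones((9,9)))
c=max(cv2.findContours(m,cv2.RETR_EXTERNAL,cv2.CHAIN_APPROX_NONE)[0],key=cv2.contourArea)+np.array([235,170])
print(rect(cal,c,.066))
for yaw in (TH+np.pi/2,TH-np.pi/2): print(cmd(s,[.5278,.2461,.12],down(yaw)))
E
```

```text
[[-0.     0.375 -0.927]
 [ 0.001 -0.927 -0.375]
 [-1.    -0.001  0.   ]]
[ 22  29 204] [ 20  28 203] [ 18  56 118] [ 18  55 106]
((531.1473388671875, -181.83566284179688), (182.45404052734375, 182.60513305664062), 81.91143798828125) [[ 0.452 -0.077  0.004]
 [ 0.634 -0.104  0.004]
 [ 0.609 -0.292  0.004]
 [ 0.428 -0.259  0.004]]
((419.00653076171875, 188.3463134765625), (19.096065521240234, 164.8114471435547), 11.354660987854004)
(array([  64.6, -704.6, -581.6]), array([-1.6626e+02, -9.0000e-02,  2.0000e-02]))
(array([  64.6, -704.6, -581.6]), array([1.374e+01, 1.000e-02, 6.000e-02]))
```

Emit:
{"api": "arm_command", "payload": {
  "xyz": [
    [0,-20,-32],
    [0,-20,-32],
    [0,-20,-32],
    [0,-20,-32],
    [0,-20,-32],
    [0,-20,-32],
    [0,-20,-32],
    [0,-20,-32],
    [0,-20,-32],
    [0,-20,-32]
  ],
  "rotation": [
    [1.4,0,0],
    [1.4,0,0],
    [1.4,0,0],
    [1.4,0,0],
    [1.4,0,0],
    [1.4,0,0],
    [1.4,0,0],
    [1.4,0,0],
    [1.4,0,0],
    [1.4,0,0]
  ],
  "grip": 0
}}

```text
clock: 0.93
eef_pos: [0.5073, -0.3453, 0.1844]
eef_rot: [2.149, 0.15, -2.15]
wrist_force: [-0.1, -1.2, -0.6]
grip_width: 0.0302
```

```bash
python3 - <<'E'
from h import *
s=monitor.read_state(); print(s["clock"],np.round(s["joints"],3),s["eef_pos"],s["grip_width"])
print(cmd(s,[.5278,.2461,.12],down(TH-np.pi/2)))
E
```

```text
0.9333 [ 0.517  0.328 -0.03   1.746  0.011  1.068 -0.949] [ 0.50731638 -0.34532976  0.184412  ] 0.0302019372088531
(array([  64.5, -582.9, -102.3]), array([-0.33,  0.01,  0.01]))
```

Emit:
{"api": "arm_command", "payload": {
  "xyz": [
    [0,-40,-7],
    [0,-40,-7],
    [0,-40,-7],
    [0,-40,-7],
    [0,-40,-7],
    [0,-40,-7],
    [0,-40,-7],
    [0,-40,-7],
    [0,-40,-7],
    [0,-40,-7]
  ],
  "rotation": [
    [0,0,0],
    [0,0,0],
    [0,0,0],
    [0,0,0],
    [0,0,0],
    [0,0,0],
    [0,0,0],
    [0,0,0],
    [0,0,0],
    [0,0,0]
  ]
}}

```text
clock: 1.77
eef_pos: [0.5193, 0.0607, 0.1845]
eef_rot: [2.149, 0.151, -2.149]
wrist_force: [0.8, -0.1, -0.5]
grip_width: 0.0004
```

```bash
python3 - <<'E'
from h import *
s=monitor.read_state(); print(s["clock"],np.round(s["joints"],3),s["eef_pos"],s["grip_width"])
print(cmd(s,[.5278,.2461,.12],down(TH-np.pi/2)))
E
```

```text
1.7667 [ 0.007  0.193 -0.279  1.93   0.062  1.027 -1.73 ] [0.51927161 0.06071509 0.18450256] 0.00042464003261723086
(array([  64.5, -182.4,  -34.4]), array([-0.27,  0.  , -0.01]))
```

Emit:
{"api": "arm_command", "payload": {
  "xyz": [
    [0,-36,-7],
    [0,-36,-7],
    [0,-36,-7],
    [0,-36,-7],
    [0,-38,-6],
    [10,0,0],
    [10,0,0],
    [10,0,0],
    [0,0,0],
    [0,0,0]
  ],
  "rotation": [
    [0,0,0],
    [0,0,0],
    [0,0,0],
    [0,0,0],
    [0,0,0],
    [0,0,0],
    [0,0,0],
    [0,0,0],
    [0,0,0],
    [0,0,0]
  ]
}}

```text
clock: 2.6
eef_pos: [0.5278, 0.2422, 0.1538]
eef_rot: [2.148, 0.148, -2.151]
wrist_force: [-0.1, -0.6, 0.4]
grip_width: 0.0007
```

```bash
python3 - <<'E'
from h import *
s=monitor.read_state(); print(s["clock"],np.round(s["joints"],3),s["eef_pos"],s["grip_width"])
print(cmd(s,[.5278,.2461,.07],down(TH-np.pi/2)))
p,d=cams.grab_frame("wrist"); cv2.imwrite("pics/w1.png",p); cal=wristcal(s)
for nm,(lo,hi) in [("y",Y),("r",((0,150,100),(6,255,255)))]:
  for c in blobs(p,lo,hi,1500):
    print(nm,np.round(c.reshape(-1,2).mean(0)),np.round(np.hstack([np.ravel(q) for q in rect(cal,c,.066)]),1))
E
```

```text
2.6 [-0.245  0.328 -0.363  1.833  0.136  1.007 -2.095] [0.52784934 0.2422304  0.15383597] 0.0006708438604431095
(array([83.8, -3.9, -0.6]), array([-0.36,  0.08, -0.05]))
y [ 55. 361.] [391.4 443.9  83.6  56.6  38.9]
y [312. 264.] [508.6 242.6  83.3  46.    8.7]
r [417. 278.] [504.8 162.5 113.5  47.6   8.2]
```

View pics/w1.png

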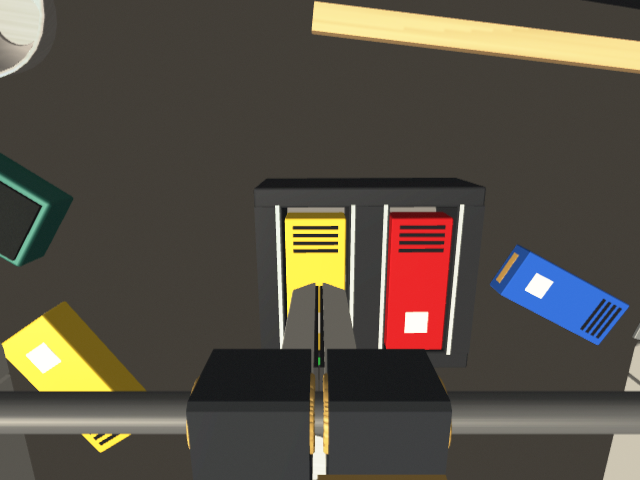

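```bash
python3 - <<'E'
from h import *
p=cv2.imread("pics/scene0.png"); cal=cams.get_calibration("scene")
for nm,(lo,hi) in [("y",((20,110,110),(35,255,255))),("r",((0,150,90),(6,255,255)))]:
  for c in blobs(p,lo,hi,200):
    u=np.round(c.reshape(-1,2).mean(0))
    if 320<u[0]<410: print(nm,u,np.round(np.hstack([np.ravel(q) for q in rect(cal,c,.066)]),1))
s=monitor.read_state(); cal=wristcal(s); print(np.round(-cal["R"].T@cal["t"],3))
p,d=cams.grab_frame("wrist")
for u,v in [(300,235),(418,265),(450,190),(400,120),(370,250)]:
  X=cal["R"].T@(np.linalg.inv(cal["intrinsics"])@[u,v,1]*d[v,u]-cal["t"]); print((u,v),np.round(X,4))
E
```

```text
y [380. 273.] [491.9 241.1 123.3  47.1   8.2]
r [346. 267.] [503.  161.7 118.   45.3   8.1]
[0.605 0.254 0.354]
(300, 235) [0.532  0.2575 0.0678]
(418, 265) [0.5204 0.1647 0.0657]
(450, 190) [0.5802 0.1535 0.0659]
(400, 120) [ 0.6271  0.1862 -0.001 ]
(370, 250) [0.5269 0.2032 0.0648]
```

Top, wrist and scene put the yellow centre at x = 488, 493 and 492 mm. I'll use (491, 241), which gives a press point of (533, 247).

```bash
python3 - <<'E'
from h import *
s=monitor.read_state(); print(cmd(s,[.5328,.2469,.066],down(TH-np.pi/2)))
E
```

```text
(array([88.9, -3.3, -4.9]), array([-0.34, -0.02, -0.01]))
```

Emit:
{"api": "arm_command", "payload": {
  "xyz": [
    [20,-3,-5],
    [20,0,0],
    [20,0,0],
    [15,0,0],
    [7,0,0],
    [4,0,0],
    [3,0,0],
    [3,0,0],
    [3,0,0],
    [2,0,0]
  ],
  "rotation": [
    [-0.3,0,0],
    [0,0,0],
    [0,0,0],
    [0,0,0],
    [0,0,0],
    [0,0,0],
    [0,0,0],
    [0,0,0],
    [0,0,0],
    [0,0,0]
  ]
}}

```text
clock: 3.53
eef_pos: [0.5328, 0.2476, 0.0578]
eef_rot: [2.147, 0.157, -2.145]
wrist_force: [-0.0, -0.4, 0.2]
grip_width: 0.0002
```

```bash
python3 - <<'E'
from h import *
s=monitor.read_state(); print(s["clock"],s["eef_pos"],s["wrist_force"])
p,d=cams.grab_frame("scene"); cv2.imwrite("pics/s2.png",cv2.resize(p[200:350,280:480],None,fx=4,fy=4))
p,d=cams.grab_frame("wrist"); cv2.imwrite("pics/w2.png",p)
E
```

```text
3.5333 [0.53282918 0.24762796 0.05784919] [-0.03579829 -0.4148767   0.20791983]
```

View pics/s2.png

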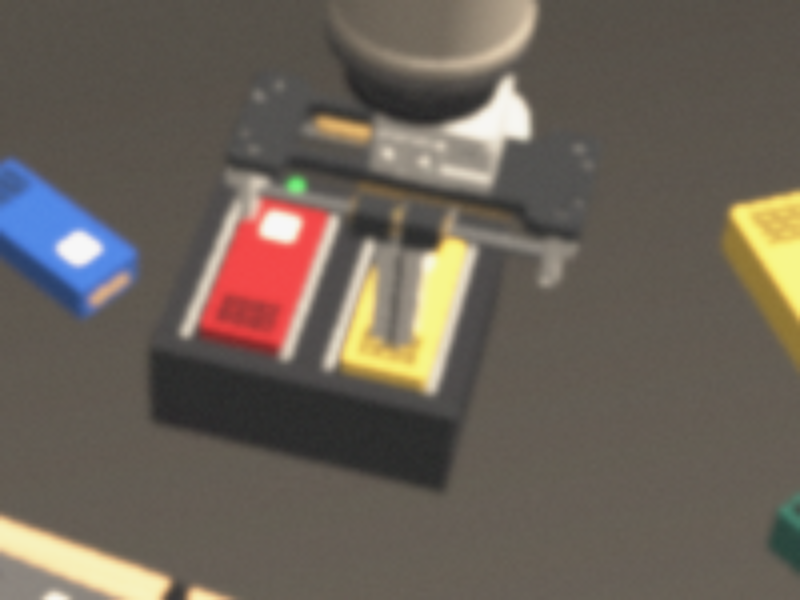

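The tips sit on the grooves (crop (395,345)) and the tipping has begun, with little force. I'll press on slowly.

Emit:
{"api": "arm_command", "payload": {
  "xyz": [
    [1,0,0],
    [1,0,0],
    [1,0,0],
    [1,0,0],
    [1,0,0],
    [1,0,0],
    [0,0,0],
    [0,0,0],
    [0,0,0],
    [0,0,0]
  ],
  "rotation": [
    [0,0,0],
    [0,0,0],
    [0,0,0],
    [0,0,0],
    [0,0,0],
    [0,0,0],
    [0,0,0],
    [0,0,0],
    [0,0,0],
    [0,0,0]
  ]
}}

```text
clock: 4.47
eef_pos: [0.5326, 0.2475, 0.0516]
eef_rot: [2.146, 0.157, -2.146]
wrist_force: [0.7, -0.6, -0.0]
grip_width: 0.0005
```

```bash
python3 - <<'E'
from h import *
s=monitor.read_state(); print(s["clock"],s["eef_pos"],s["wrist_force"])
p,d=cams.grab_frame("scene"); cv2.imwrite("pics/s3.png",cv2.resize(p[200:350,280:480],None,fx=4,fy=4))
E
```

```text
4.4667 [0.53255693 0.24754244 0.05156281] [ 0.65855778 -0.57057491 -0.03613371]
```

View pics/s3.png

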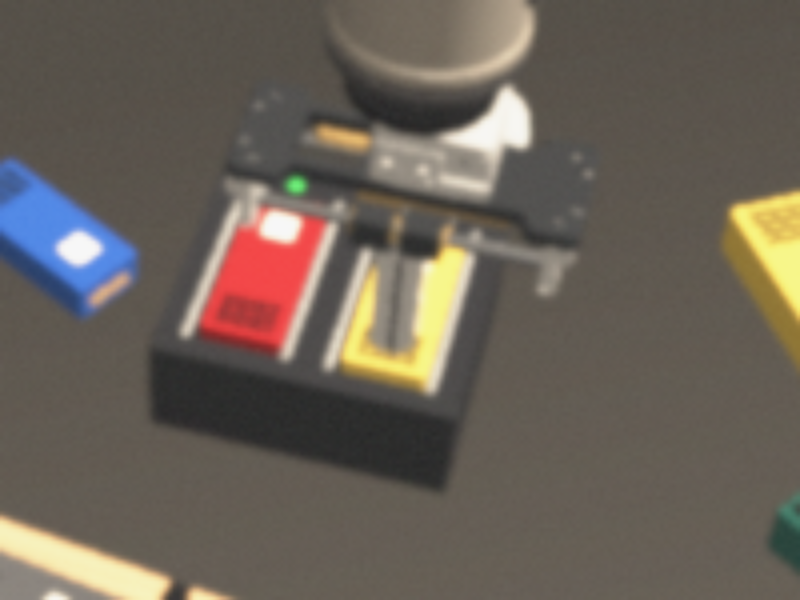

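```bash
python3 - <<'E'
from h import *
s=monitor.read_state(); cal=cams.get_calibration("scene")
X=cal["R"]@s["eef_pos"]+cal["t"]; u=cal["intrinsics"]@X; u=u/u[2]; print("tcp px",u[:2],"crop",(u[:2]-[280,200])*4)
p,d=cams.grab_frame("wrist"); cv2.imwrite("pics/w3.png",p); cal=wristcal(s)
for u,v in [(300,200),(300,215),(300,225),(300,240),(300,260),(280,300),(298,280),(345,220),(418,225),(418,265)]:
  X=cal["R"].T@(np.linalg.inv(cal["intrinsics"])@[u,v,1]*d[v,u]-cal["t"]); print((u,v),np.round(X,4))
E
```

```text
tcp px [376.23855201 292.19408049] crop [384.95420806 368.77632196]
(300, 200) [ 0.5679  0.2652 -0.0014]
(300, 215) [0.566  0.2632 0.0371]
(300, 225) [0.5663 0.262  0.0628]
(300, 240) [0.5596 0.261  0.0659]
(300, 260) [0.5432 0.2597 0.0462]
(280, 300) [0.5266 0.2669 0.0651]
(298, 280) [0.5385 0.2593 0.0645]
(345, 220) [0.5698 0.2396 0.0518]
(418, 225) [0.5749 0.2054 0.064 ]
(418, 265) [0.5553 0.2015 0.0654]
```

View pics/w3.png

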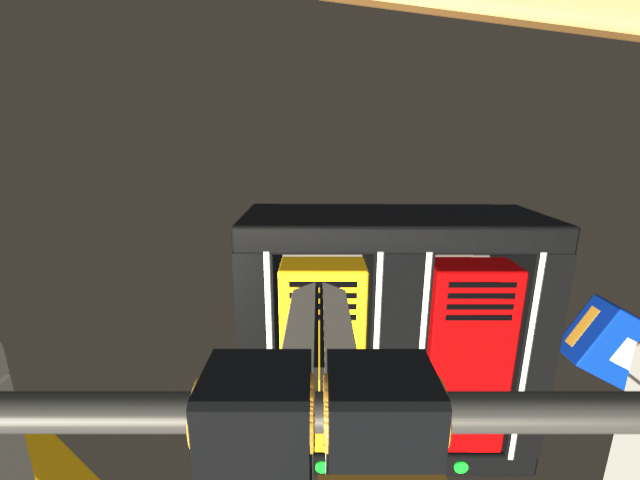

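```bash
python3 - <<'E'
from h import *
s=monitor.read_state(); c=cams.get_calibration("wrist"); T=c["T_tool_cam"]
p,d=cams.grab_frame("wrist")
for u,v in [(312,285),(325,285),(312,290),(328,290),(310,300),(310,320),(310,340),(330,283),(300,270),(300,282),(340,275),(318,275)]:
  X=T[:3,:3]@(np.linalg.inv(c["intrinsics"])@[u,v,1]*d[v,u])+T[:3,3]; print((u,v),round(float(d[v,u]),4),"tool mm",np.round(X*1000,1))
q=np.linalg.inv(T)@[0,0,0,1]; q=c["intrinsics"]@q[:3]; print("tcp in wrist px",q/q[2])
cv2.imwrite("pics/w3c.png",cv2.resize(p[240:370,240:400],None,fx=5,fy=4.6,interpolation=cv2.INTER_CUBIC))
for n in ["top"]:
  p,d=cams.grab_frame(n); cv2.imwrite("pics/t3.png",cv2.resize(p[150:270,200:360],None,fx=5,fy=5,interpolation=cv2.INTER_CUBIC))
E
```

```text
(312, 285) 0.1878 tool mm [-24.   -3.5  -9.2]
(325, 285) 0.1887 tool mm [-23.2   2.7  -8.9]
(312, 290) 0.1819 tool mm [-30.1  -3.4  -9.1]
(328, 290) 0.1813 tool mm [-30.7   3.9  -9.4]
(310, 300) 0.1707 tool mm [-41.7  -4.1  -9.2]
(310, 320) 0.1523 tool mm [-60.9  -3.7  -9.2]
(310, 340) 0.1374 tool mm [-76.3  -3.4  -9.2]
(330, 283) 0.1985 tool mm [-13.7   5.3  -6.2]
(300, 270) 0.198 tool mm [-12.5  -9.7 -12.7]
(300, 282) 0.1977 tool mm [-14.4  -9.7  -7. ]
(340, 275) 0.1964 tool mm [-14.6  10.2 -10.8]
(318, 275) 0.1973 tool mm [-13.8  -0.7 -10.5]
tcp in wrist px [319.31828405 284.6802236    1.        ]
```

View pics/w3c.png

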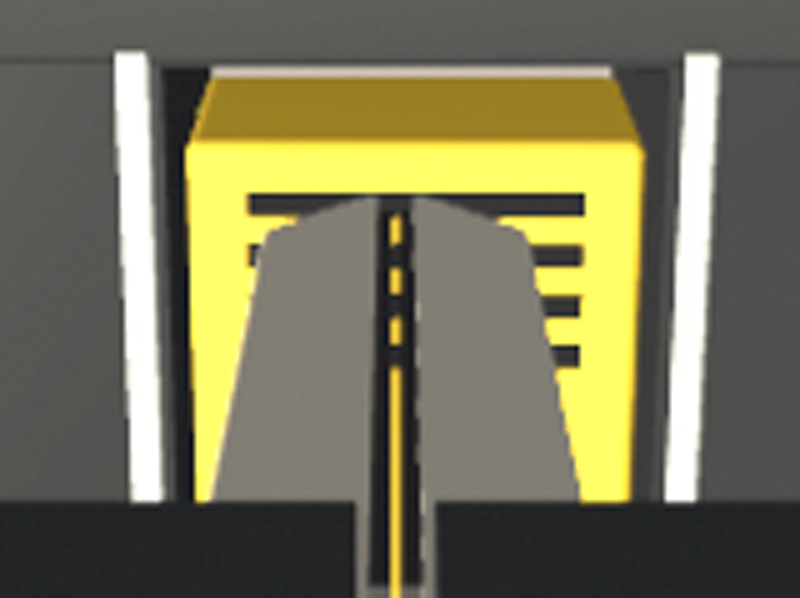

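View pics/t3.png

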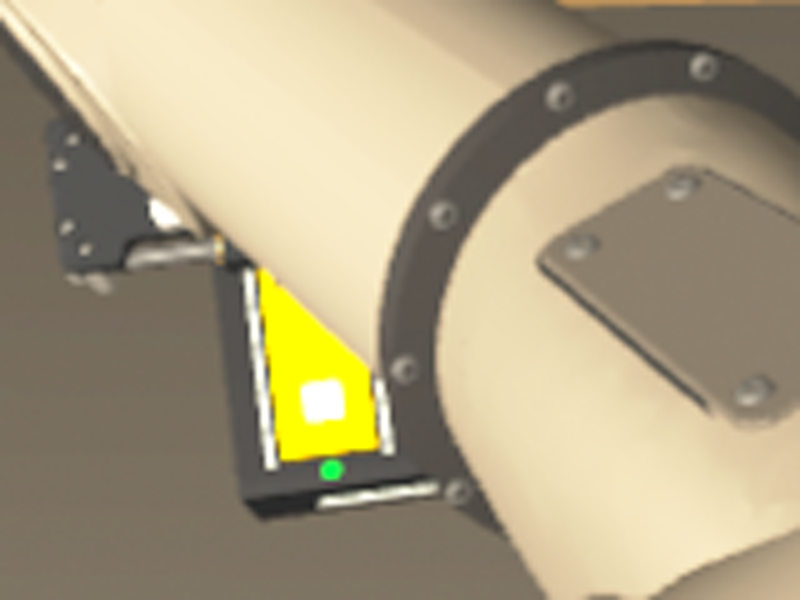

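The pack is still flush (depth 65 mm) and there is no force. The visible fingertips end roughly 15–20 mm short of the stated TCP in both the wrist and scene views. So contact hasn't happened, and I'll go lower in small steps while watching the force.

Emit:
{"api": "arm_command", "payload": {
  "xyz": [
    [1,0,0],
    [1,0,0],
    [1,0,0],
    [1,0,0],
    [1,0,0],
    [1,0,0],
    [1,0,0],
    [1,0,0],
    [0,0,0],
    [0,0,0]
  ],
  "rotation": [
    [0,0,0],
    [0,0,0],
    [0,0,0],
    [0,0,0],
    [0,0,0],
    [0,0,0],
    [0,0,0],
    [0,0,0],
    [0,0,0],
    [0,0,0]
  ]
}}

```text
clock: 5.5
eef_pos: [0.5325, 0.2475, 0.0434]
eef_rot: [2.146, 0.156, -2.146]
wrist_force: [0.3, 0.0, -0.8]
grip_width: 0.0003
```

```bash
cat > look.py <<'E'
import sys
from h import *
s=monitor.read_state(); c=cams.get_calibration("wrist"); T=c["T_tool_cam"]; cal=wristcal(s)
print(s["clock"],np.round(s["eef_pos"],4),np.round(s["wrist_force"],2),s["grip_width"])
p,d=cams.grab_frame("wrist"); n=sys.argv[1]
cv2.imwrite(f"pics/{n}.png",p)
for a in sys.argv[2:]:
  u,v=map(int,a.split(',')); 
  Xc=np.linalg.inv(c["intrinsics"])@[u,v,1]*d[v,u]
  print((u,v),"tool",np.round((T[:3,:3]@Xc+T[:3,3])*1000,1),"world",np.round(cal["R"].T@(Xc-cal["t"]),4))
E
python3 look.py w4 300,280 340,280 300,270 340,270 310,300 313,287 325,287 290,290
```

```text
5.5 [0.5325 0.2475 0.0434] [ 0.32  0.03 -0.75] 0.00030193265661371515
(300, 280) tool [-19.   -9.4  -9.8] world [0.5408 0.2583 0.0624]
(340, 280) tool [-18.   10.1  -9.5] world [0.5433 0.2389 0.0615]
(300, 270) tool [-17.8  -9.4 -14.6] world [0.5455 0.2589 0.0613]
(340, 270) tool [-16.6  10.1 -14.1] world [0.5479 0.2396 0.0601]
(310, 300) tool [-41.9  -4.1  -9.3] world [0.541  0.2529 0.0853]
(313, 287) tool [-26.4  -3.   -9.1] world [0.5411 0.2518 0.0698]
(325, 287) tool [-27.    2.6  -9.4] world [0.5421 0.2463 0.0705]
(290, 290) tool [-19.  -14.4  -4.6] world [0.5349 0.2624 0.0624]
```

View pics/w4.png

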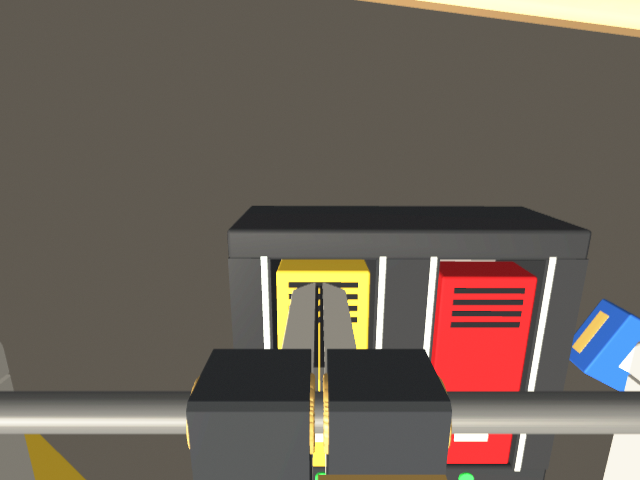

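Contact now, with the press end about 4 mm down. The effective fingertip is therefore about 20 mm behind the reported TCP, and I'll use that from here on. Pressing further.

Emit:
{"api": "arm_command", "payload": {
  "xyz": [
    [1,0,0],
    [1,0,0],
    [1,0,0],
    [1,0,0],
    [1,0,0],
    [1,0,0],
    [1,0,0],
    [1,0,0],
    [0,0,0],
    [0,0,0]
  ],
  "rotation": [
    [0,0,0],
    [0,0,0],
    [0,0,0],
    [0,0,0],
    [0,0,0],
    [0,0,0],
    [0,0,0],
    [0,0,0],
    [0,0,0],
    [0,0,0]
  ]
}}

```text
clock: 6.38
eef_pos: [0.5324, 0.2475, 0.0354]
eef_rot: [2.146, 0.157, -2.146]
wrist_force: [-0.7, 0.3, -0.3]
grip_width: 0.0006
```

```bash
python3 look.py w5 300,280 340,280 300,270 340,270 310,300 313,287 325,287 290,290
```

```text
6.3833 [0.5324 0.2475 0.0354] [-0.71  0.33 -0.31] 0.0006241178720868788
(300, 280) tool [-8.8 -9.9 -6. ] world [0.5369 0.2582 0.0442]
(340, 280) tool [-8.3 10.6 -5.8] world [0.5397 0.2378 0.0437]
(300, 270) tool [ -6.7 -10.  -10.7] world [0.5416 0.2589 0.0421]
(340, 270) tool [ -6.4  10.7 -10.6] world [0.5444 0.2385 0.0418]
(310, 300) tool [-40.7  -4.1  -8.8] world [0.5405 0.2528 0.0761]
(313, 287) tool [-26.6  -3.   -9.2] world [0.5411 0.2518 0.062 ]
(325, 287) tool [-27.1   2.6  -9.4] world [0.5421 0.2463 0.0625]
(290, 290) tool [-12.3 -14.9  -1.9] world [0.5321 0.2625 0.0477]
```

View pics/w5.png

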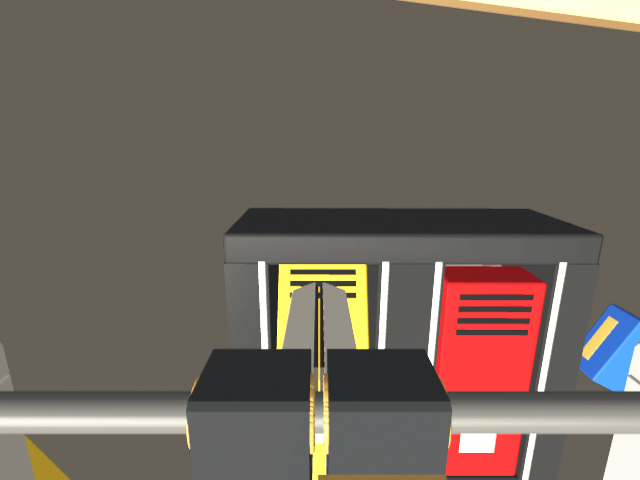

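It has tipped: the groove-end surface falls from 44 to 42 mm over 5 mm, a slope of about 27–30°. I'll withdraw straight up and start tilting the tool.

Emit:
{"api": "arm_command", "payload": {
  "xyz": [
    [-20,0,0],
    [-25,0,0],
    [-30,0,0],
    [-30,0,0],
    [0,0,10],
    [0,0,10],
    [0,0,10],
    [0,0,10],
    [0,0,0],
    [0,0,0]
  ],
  "rotation": [
    [0,0,0],
    [0,0,0],
    [0,0,0],
    [0,0,0],
    [0,-6,0],
    [0,-6,0],
    [0,-6,0],
    [0,-6,0],
    [0,-6,0],
    [0,0,0]
  ]
}}

```text
clock: 7.27
eef_pos: [0.4941, 0.2407, 0.1434]
eef_rot: [1.492, 0.106, -2.619]
wrist_force: [-0.2, -0.5, -1.7]
grip_width: 0.0007
```

Emit:
{"api": "arm_command", "payload": {
  "xyz": [
    [0,0,0],
    [0,0,0],
    [0,0,0],
    [0,0,0],
    [0,0,0],
    [0,0,0],
    [0,0,0],
    [0,0,0],
    [0,0,0],
    [0,0,0]
  ],
  "rotation": [
    [0,0,0],
    [0,0,0],
    [0,0,0],
    [0,0,0],
    [0,0,0],
    [0,0,0],
    [0,0,0],
    [0,0,0],
    [0,0,0],
    [0,0,0]
  ],
  "grip": 1
}}

```text
clock: 8.1
eef_pos: [0.4937, 0.2419, 0.1468]
eef_rot: [1.507, 0.11, -2.61]
wrist_force: [-0.3, 1.0, 0.0]
grip_width: 0.0636
```

```bash
cat >> h.py <<'E'
PC=np.array([.4912,.2408])
def tilt(yaw,a): # fingers tilted a deg toward tool z from down
    return down(yaw)@Rn.from_euler('y',-a,degrees=True).as_matrix()
def dock(x,y,z): # dock mm -> world m
    c,s_=np.cos(TH),np.sin(TH); d=np.array([x+3,y-40])/1000
    return np.array([PC[0]+c*d[0]-s_*d[1],PC[1]+s_*d[0]+c*d[1],z/1000])
E
python3 look.py w6; python3 - <<'E'
from h import *
s=monitor.read_state(); print(np.round(s["joints"],3))
R=tilt(TH-np.pi/2,30); tip=dock(-37.7,40,75); print(tip, R[:,0])
print("grasp",cmd(s,tip+R[:,0]*.020,R)); print("pre",cmd(s,tip-R[:,0]*.040,R))
p,d=cams.grab_frame("scene"); cv2.imwrite("pics/s6.png",cv2.resize(p[180:350,280:500],None,fx=3.5,fy=3.5))
E
```

```text
8.1 [0.4937 0.2419 0.1468] [-0.3   0.99  0.02] 0.06364225939923625
[-0.224  0.626 -0.358  1.506 -0.     1.524 -1.995]
[0.45686346 0.23579084 0.075     ] [-0.49476289 -0.0721781  -0.8660254 ]
grasp (array([100.8,   0.6,  -3.5]), array([ 0.04, -0.  , -0.02]))
pre (array([40.8,  0.6, -3.5]), array([ 0.04, -0.  , -0.02]))
```

View pics/w6.png

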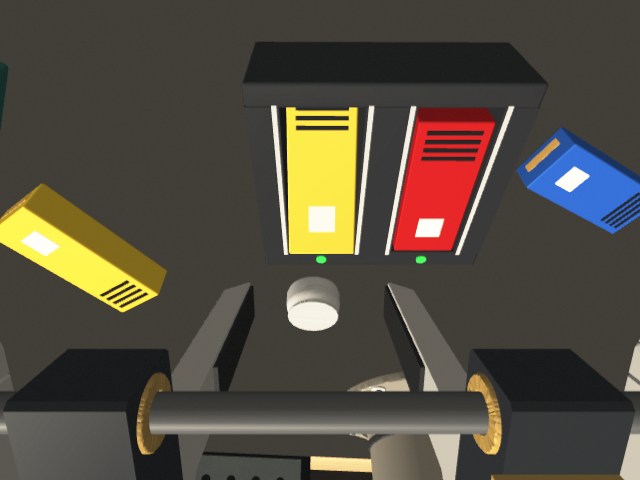

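View pics/s6.png

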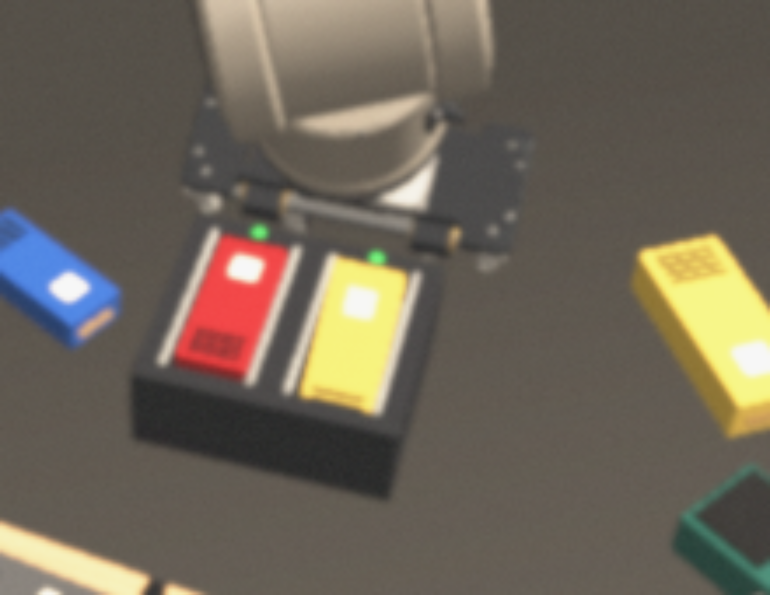

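The wrist view shows the yellow pack raised and square to the tool, with its free end at (322,254). Red is unmoved at (440,185). I'll measure the end and the fingertips by depth.

```bash
python3 look.py w7 322,130 300,180 322,195 340,180 345,240 300,240 300,250 345,250 290,200 354,200 320,257 240,287 248,292 243,300 395,287 400,300; python3 - <<'E'
from h import *
p=cv2.imread("pics/w7.png")
for c in blobs(p,*Y,3000): print(cv2.boundingRect(c))
E
```

```text
8.2 [0.4937 0.2418 0.1467] [-0.66  0.65 -0.83] 0.07156398540921788
(322, 130) tool [ 65.8   1.8 -81.2] world [0.5309 0.2455 0.0491]
(300, 180) tool [ 66.9 -12.9 -49. ] world [0.5008 0.2559 0.0643]
(322, 195) tool [ 65.3   1.9 -39.2] world [0.4952 0.2402 0.0705]
(340, 180) tool [ 66.5  13.9 -49.1] world [0.5049 0.2294 0.0646]
(345, 240) tool [66.5 18.  -7.6] world [0.4699 0.2202 0.0853]
(300, 240) tool [ 65.3 -13.3  -7.9] world [0.4662 0.2513 0.0862]
(300, 250) tool [ 65.6 -13.4  -0.6] world [0.4598 0.2504 0.0896]
(345, 250) tool [66.6 18.1 -0.3] world [0.4636 0.2191 0.0889]
(290, 200) tool [ 65.8 -19.7 -35.8] world [0.4889 0.2611 0.0718]
(354, 200) tool [ 66.1  23.5 -35.7] world [0.495  0.2182 0.0716]
(320, 257) tool [102.2   0.7  15.9] world [0.4296 0.2318 0.0661]
(240, 287) tool [-24.2 -37.7  -8.5] world [0.5075 0.282  0.1634]
(248, 292) tool [225.3 -82.   96.5] world [ 2.877e-01  2.945e-01 -2.000e-04]
(243, 300) tool [-25.6 -36.4  -2.5] world [0.5032 0.28   0.1676]
(395, 287) tool [-22.1  36.3  -7.7] world [0.5165 0.2085 0.162 ]
(400, 300) tool [-36.  36.  -7.] world [0.5227 0.2097 0.1744]
(0, 184, 166, 128)
(286, 107, 72, 147)
```

Measured and model-predicted grasp offsets agree: 101 mm along the fingers against a predicted 100.8, with lateral values within about 2 mm. Descending on the raised end.

Emit:
{"api": "arm_command", "payload": {
  "xyz": [
    [15,1.5,-5],
    [15,0,0],
    [15,0,0],
    [15,0,0],
    [15,0,0],
    [10,0,0],
    [8,0,0],
    [5,0,0],
    [2,0,0],
    [0,0,0]
  ],
  "rotation": [
    [0,0,0],
    [0,0,0],
    [0,0,0],
    [0,0,0],
    [0,0,0],
    [0,0,0],
    [0,0,0],
    [0,0,0],
    [0,0,0],
    [0,0,0]
  ]
}}

```text
clock: 9.08
eef_pos: [0.4488, 0.2338, 0.0576]
eef_rot: [1.507, 0.11, -2.61]
wrist_force: [-0.9, 0.2, 0.3]
grip_width: 0.0937
```

```bash
python3 look.py w8 322,180 300,150 345,150 322,250;  python3 - <<'E'
from h import *
p,d=cams.grab_frame("scene"); cv2.imwrite("pics/s8.png",cv2.resize(p[180:350,280:500],None,fx=3.5,fy=3.5))
E
```

```text
9.0833 [0.4488 0.2338 0.0576] [-0.87  0.24  0.28] 0.09373597273113896
(322, 180) tool [-33.7   1.  -60. ] world [0.517  0.2427 0.0568]
(300, 150) tool [-34.9  -7.9 -72.2] world [0.5267 0.2532 0.0517]
(345, 150) tool [-33.8  10.4 -72.2] world [0.5288 0.235  0.0508]
(322, 250) tool [-33.6   1.1 -29.6] world [0.4909 0.2388 0.0719]
```

View pics/w8.png

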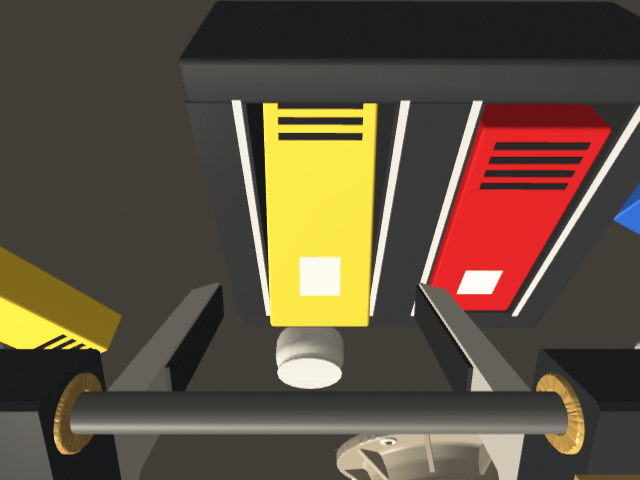

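View pics/s8.png

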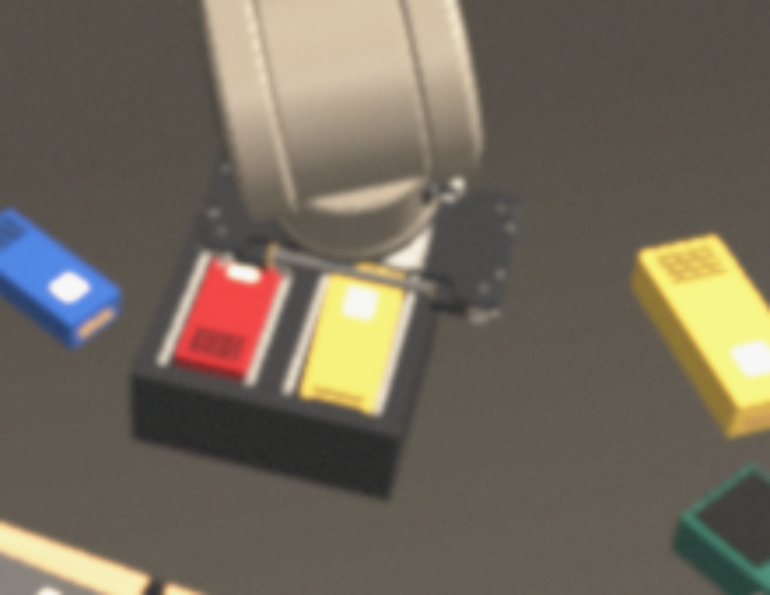

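Both fingers straddle the raised end symmetrically (tips at columns 222 and 418, pack at 271–369). The pack top sits about 14 mm behind the tips. Closing.

Emit:
{"api": "arm_command", "payload": {
  "xyz": [
    [0,0,0],
    [0,0,0],
    [0,0,0],
    [0,0,0],
    [0,0,0],
    [0,0,0],
    [0,0,0],
    [0,0,0],
    [0,0,0],
    [0,0,0]
  ],
  "rotation": [
    [0,0,0],
    [0,0,0],
    [0,0,0],
    [0,0,0],
    [0,0,0],
    [0,0,0],
    [0,0,0],
    [0,0,0],
    [0,0,0],
    [0,0,0]
  ],
  "grip": 0.1,
  "force": 40
}}

```text
clock: 10.02
eef_pos: [0.4487, 0.2337, 0.0576]
eef_rot: [1.507, 0.11, -2.61]
wrist_force: [0.6, 0.2, 0.3]
grip_width: 0.0455
```

```bash
python3 look.py w9 322,180 300,150 345,150 322,250
```

```text
10.0167 [0.4487 0.2337 0.0576] [0.6  0.17 0.35] 0.04552727313254467
(322, 180) tool [-34.2   1.  -60. ] world [0.5172 0.2427 0.0572]
(300, 150) tool [-33.3  -8.  -72.1] world [0.5259 0.2531 0.0504]
(345, 150) tool [-34.   10.4 -72.2] world [0.5289 0.235  0.051 ]
(322, 250) tool [-34.4   1.1 -29.8] world [0.4915 0.2389 0.0726]
```

View pics/w9.png

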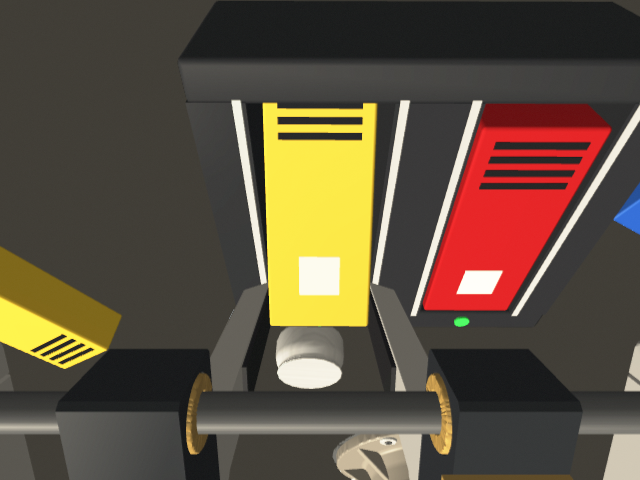

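Gripped at 45.5 mm. Lifting up and slightly back.

Emit:
{"api": "arm_command", "payload": {
  "xyz": [
    [-3,3,0],
    [0,-3,0],
    [-4,0,4],
    [-7,0,6],
    [-10,0,9],
    [-10,0,9],
    [-10,0,9],
    [-10,0,9],
    [-10,0,9],
    [-8,0,7]
  ],
  "rotation": [
    [0,0,0],
    [0,0,0],
    [0,0,0],
    [0,0,0],
    [0,0,0],
    [0,0,0],
    [0,0,0],
    [0,0,0],
    [0,0,0],
    [0,0,0]
  ]
}}

```text
clock: 10.9
eef_pos: [0.4311, 0.2313, 0.153]
eef_rot: [1.509, 0.111, -2.609]
wrist_force: [0.1, 0.0, -2.3]
grip_width: 0.0456
```

```bash
python3 look.py w10 322,180 300,150 345,150 322,250;  python3 - <<'E'
from h import *
p,d=cams.grab_frame("scene"); cv2.imwrite("pics/s10.png",cv2.resize(p[150:350,260:520],None,fx=3,fy=3))
E
```

```text
10.9 [0.4311 0.2313 0.153 ] [ 0.14  0.02 -2.26] 0.045607180437227106
(322, 180) tool [-32.8   1.  -59.9] world [0.4989 0.2402 0.1515]
(300, 150) tool [-34.1  -8.  -72.2] world [0.5087 0.2507 0.1466]
(345, 150) tool [-33.9  10.4 -72.2] world [0.5113 0.2325 0.1464]
(322, 250) tool [-33.5   1.1 -29.5] world [0.4732 0.2363 0.1673]
```

View pics/w10.png

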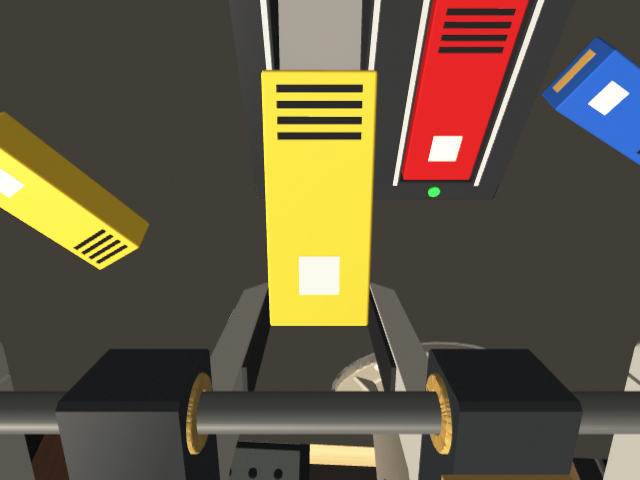

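View pics/s10.png

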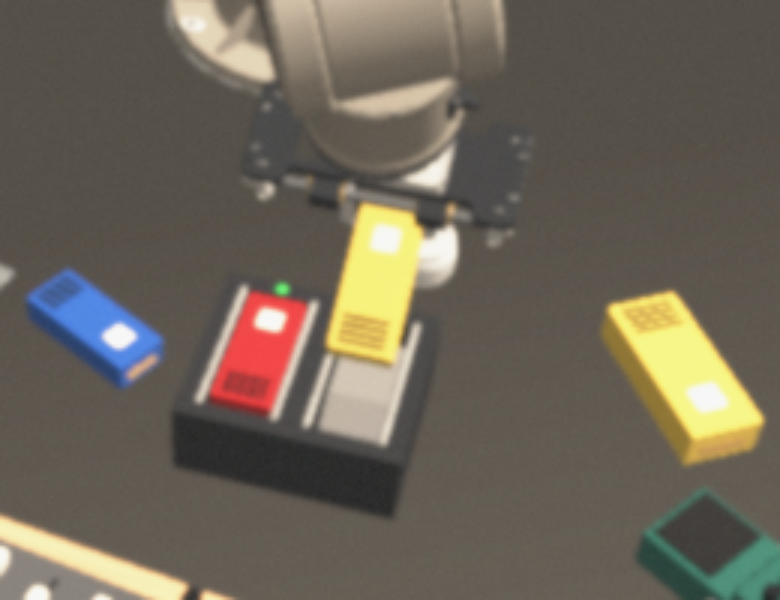

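Lifted cleanly: the pack is parallel to the tool (top plane 33–34 mm behind TCP along its length) and red is still seated. Now I'll level it and carry it towards the mat.

Emit:
{"api": "arm_command", "payload": {
  "xyz": [
    [0,10,0],
    [0,18,0],
    [0,20,0],
    [0,20,0],
    [0,20,0],
    [0,20,0],
    [0,28,-5],
    [0,30,-5],
    [0,30,-5],
    [0,30,-5]
  ],
  "rotation": [
    [0,5,0],
    [0,5,0],
    [0,5,0],
    [0,5,0],
    [0,5,0],
    [0,5,0],
    [2,0,0],
    [2,0,0],
    [2,0,0],
    [2,0,0]
  ]
}}

```text
clock: 11.83
eef_pos: [0.4776, 0.0073, 0.1509]
eef_rot: [2.219, 0.005, -2.219]
wrist_force: [1.2, 0.2, -1.8]
grip_width: 0.0454
```

```bash
cat >> h.py <<'E'
TM=np.deg2rad(-8.3); MC=np.array([.5311,-.1818])
def place(z,zc=-.051): # TCP for pack centred on mat
    h=np.array([np.cos(TM),np.sin(TM)]); return np.r_[MC+h*zc,z]
E
python3 - <<'E'
from h import *
s=monitor.read_state(); print(s["clock"],np.round(s["joints"],3),s["eef_pos"],s["grip_width"])
print(cmd(s,place(.05),down(TM-np.pi/2)))
E
```

```text
11.8333 [ 0.079  0.154 -0.25   2.059  0.047  0.934 -1.763] [0.47760297 0.0072805  0.1508689 ] 0.045443861931948465
(array([100.9, 181.7,  -2.2]), array([ 8.56,  0.  , -0.  ]))
```

Emit:
{"api": "arm_command", "payload": {
  "xyz": [
    [0,28,-2],
    [0,28,-2],
    [0,28,-2],
    [0,28,-2],
    [0,28,-2],
    [0,20,0],
    [5,14,0],
    [10,7,0],
    [10,0,0],
    [5,0,0]
  ],
  "rotation": [
    [1.4,0,0],
    [1.4,0,0],
    [1.4,0,0],
    [1.4,0,0],
    [1.4,0,0],
    [1.4,0,0],
    [0,0,0],
    [0,0,0],
    [0,0,0],
    [0,0,0]
  ]
}}

```text
clock: 12.67
eef_pos: [0.4756, -0.1712, 0.1191]
eef_rot: [-2.146, 0.15, 2.15]
wrist_force: [0.5, 0.9, -0.8]
grip_width: 0.0457
```

```bash
python3 look.py w11 322,80 322,150 322,180 290,100 355,100 322,220 322,240; python3 - <<'E'
from h import *
s=monitor.read_state(); print(s["clock"],np.round(s["joints"],3),s["eef_pos"],s["grip_width"])
print(cmd(s,place(.01),down(TM-np.pi/2)))
E
```

```text
12.6667 [ 0.4756 -0.1712  0.1191] [ 0.49  0.88 -0.82] 0.045721721923091374
(322, 80) tool [-32.8   1.1 -98.6] world [ 0.5731 -0.1861  0.1516]
(322, 150) tool [-32.9   1.1 -71.8] world [ 0.5466 -0.1824  0.1518]
(322, 180) tool [-33.7   1.2 -59.7] world [ 0.5346 -0.1807  0.1526]
(290, 100) tool [-32.9 -11.6 -91.2] world [ 0.5675 -0.1725  0.1517]
(355, 100) tool [-34.3  14.1 -91. ] world [ 0.5638 -0.1979  0.1532]
(322, 220) tool [-34.4   1.2 -42.8] world [ 0.5179 -0.1784  0.1534]
(322, 240) tool [-33.8   1.2 -33.8] world [ 0.509  -0.1772  0.1528]
12.7167 [ 0.304  0.232 -0.099  2.04   0.029  0.874 -1.521] [ 0.47538549 -0.17068034  0.11862732] 0.04558713064514297
(array([108.6,   3.1,  -6. ]), array([0.31, 0.17, 0.05]))
```

View pics/w11.png

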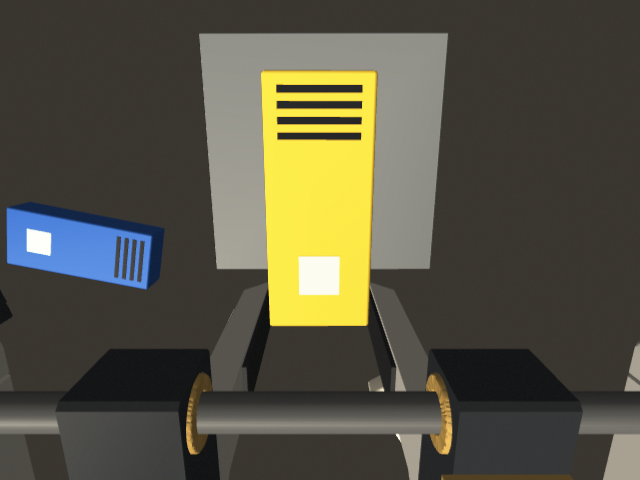

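The pack is held level over the mat (mat corners at (200,34), (447,34), (430,268), (217,268)). I'll check the mat's centre from this view before going down.

```bash
python3 - <<'E'
from h import *
s=monitor.read_state(); cal=wristcal(s)
P=ray(cal,[(200,34),(447,34),(430,268),(217,268)],.004); print(np.round(P,4),P.mean(0),np.linalg.norm(np.diff(P,axis=0),axis=1))
E
```

```text
[[ 0.6331 -0.1065  0.004 ]
 [ 0.6084 -0.282   0.004 ]
 [ 0.4326 -0.2587  0.004 ]
 [ 0.4574 -0.0816  0.004 ]] [ 0.53287372 -0.18221384  0.004     ] [0.17726484 0.17732987 0.17878039]
```

Emit:
{"api": "arm_command", "payload": {
  "xyz": [
    [12,3,-6],
    [18,0,0],
    [18,0,0],
    [18,0,0],
    [16,0,0],
    [12,0,0],
    [8,0,0],
    [6,0,0],
    [3,0,0],
    [1,0,0]
  ],
  "rotation": [
    [0,0,0],
    [0,0,0],
    [0,0,0],
    [0,0,0],
    [0,0,0],
    [0,0,0],
    [0,0,0],
    [0,0,0],
    [0,0,0],
    [0,0,0]
  ]
}}

```text
clock: 13.55
eef_pos: [0.482, -0.1755, 0.0088]
eef_rot: [-2.149, 0.15, 2.149]
wrist_force: [0.7, 0.3, -2.7]
grip_width: 0.0454
```

```bash
python3 look.py w12 322,80 290,100 355,100 322,240 240,60; python3 - <<'E'
from h import *
s=monitor.read_state(); print(cmd(s,place(-.0037),down(TM-np.pi/2)))
p,d=cams.grab_frame("scene"); cv2.imwrite("pics/s12.png",cv2.resize(p[170:320,140:340],None,fx=4,fy=4))
E
```

```text
13.55 [ 0.482  -0.1755  0.0088] [ 0.75  0.32 -2.65] 0.04535488200758072
(322, 80) tool [-33.4   1.1 -98.5] world [ 0.5794 -0.1904  0.0422]
(290, 100) tool [-32.8 -11.6 -91.2] world [ 0.5739 -0.1767  0.0416]
(355, 100) tool [-33.4  14.2 -91.1] world [ 0.5703 -0.2023  0.0422]
(322, 240) tool [-33.6   1.2 -33.7] world [ 0.5153 -0.1814  0.0424]
(240, 60) tool [   3.6  -37.4 -111.9] world [ 0.5981 -0.1541  0.0052]
(array([12.7, -1. ,  1.6]), array([ 0.27, -0.01,  0.01]))
```

View pics/s12.png

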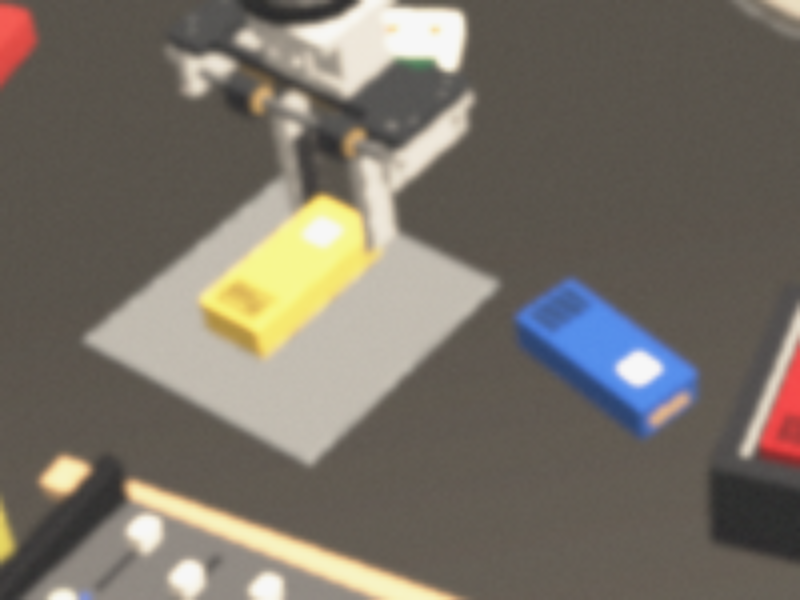

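The pack top is at 42 mm, so its underside is about 12 mm above the mat. Lowering slowly.

Emit:
{"api": "arm_command", "payload": {
  "xyz": [
    [2,0,0],
    [2,0,0],
    [2,0,0],
    [1,0,0],
    [1,0,0],
    [1,0,0],
    [1,0,0],
    [0.5,0,0],
    [0.5,0,0],
    [0,0,0]
  ],
  "rotation": [
    [0,0,0],
    [0,0,0],
    [0,0,0],
    [0,0,0],
    [0,0,0],
    [0,0,0],
    [0,0,0],
    [0,0,0],
    [0,0,0],
    [0,0,0]
  ]
}}

```text
clock: 14.48
eef_pos: [0.4819, -0.1759, -0.0021]
eef_rot: [-2.148, 0.151, 2.149]
wrist_force: [0.1, -0.1, -1.1]
grip_width: 0.0455
```

```bash
python3 look.py w13 322,80 290,100 355,100 322,240 240,60
```

```text
14.4833 [ 0.4819 -0.1759 -0.0021] [ 0.08 -0.1  -1.13] 0.04551135887286289
(322, 80) tool [-32.    1.1 -98.7] world [ 0.5794 -0.1908  0.0299]
(290, 100) tool [-33.6 -11.6 -91.1] world [ 0.5737 -0.1772  0.0315]
(355, 100) tool [-33.7  14.2 -91.1] world [ 0.5701 -0.2027  0.0316]
(322, 240) tool [-33.    1.2 -33.6] world [ 0.515  -0.1818  0.0309]
(240, 60) tool [  -5.3  -35.8 -110.4] world [ 0.5962 -0.156   0.0032]
```

Emit:
{"api": "arm_command", "payload": {
  "xyz": [
    [0.4,0,0],
    [0.4,0,0],
    [0.4,0,0],
    [0,0,0],
    [0,0,0],
    [0,0,0],
    [0,0,0],
    [0,0,0],
    [0,0,0],
    [0,0,0]
  ],
  "rotation": [
    [0,0,0],
    [0,0,0],
    [0,0,0],
    [0,0,0],
    [0,0,0],
    [0,0,0],
    [0,0,0],
    [0,0,0],
    [0,0,0],
    [0,0,0]
  ]
}}

```text
clock: 15.37
eef_pos: [0.4819, -0.176, -0.0032]
eef_rot: [-2.149, 0.151, 2.148]
wrist_force: [-0.1, 0.7, -0.9]
grip_width: 0.0452
```

```bash
python3 - <<'E'
from h import *
s=monitor.read_state(); cal=wristcal(s); f=[]
for i in range(4):
    f.append(monitor.read_state()["wrist_force"]); p,d=cams.grab_frame("wrist")
print(s["clock"],s["eef_pos"],np.round(f,2))
m=cv2.erode(cv2.inRange(cv2.cvtColor(p,cv2.COLOR_BGR2HSV),*Y),np.ones((7,7)))
v,u=np.nonzero(m); ok=(v>60)&(v<320)&(u>255)&(u<385); v,u=v[ok],u[ok]
X=((np.linalg.inv(cal["intrinsics"])@np.c_[u,v,np.ones(len(u))].T*d[v,u]).T-cal["t"])@cal["R"]
A=np.c_[X[:,:2]-X[:,:2].mean(0),np.ones(len(X))]; print("plane slope x,y,z0",np.linalg.lstsq(A,X[:,2],rcond=None)[0])
v,u=np.nonzero((d>0)); ok=(v>60)&(v<240)&(((u>225)&(u<250))|((u>390)&(u<420))); v,u=v[ok],u[ok]
X=((np.linalg.inv(cal["intrinsics"])@np.c_[u,v,np.ones(len(u))].T*d[v,u]).T-cal["t"])@cal["R"]
print("mat z",np.median(X[:,2]))
E
```

```text
15.3667 [ 0.48193609 -0.17595169 -0.00321679] [[-0.11  0.72 -0.92]
 [-0.6  -0.37 -1.42]
 [-0.04  0.09 -1.82]
 [ 1.21  0.12 -1.35]]
plane slope x,y,z0 [0.01655067 0.00331191 0.03089241]
mat z 0.0036878371617798168
```

The mean gap is about 1.2 mm with the far end about 1° high. I'll correct the tilt and lower until the force shows contact.

Emit:
{"api": "arm_command", "payload": {
  "xyz": [
    [0,0,0],
    [0,0,0],
    [0.3,0,0],
    [0.3,0,0],
    [0,0,0],
    [0,0,0],
    [0,0,0],
    [0,0,0],
    [0,0,0],
    [0,0,0]
  ],
  "rotation": [
    [0,-0.5,0],
    [0,-0.4,0],
    [0,0,0],
    [0,0,0],
    [0,0,0],
    [0,0,0],
    [0,0,0],
    [0,0,0],
    [0,0,0],
    [0,0,0]
  ]
}}

```text
clock: 16.4
eef_pos: [0.4821, -0.176, -0.0038]
eef_rot: [-2.131, 0.15, 2.164]
wrist_force: [1.1, 0.4, 2.2]
grip_width: 0.0457
```

```bash
cat > gap.py <<'E'
from h import *
s=monitor.read_state(); cal=wristcal(s); f=[]
for i in range(3):
    f.append(monitor.read_state()["wrist_force"]); p,d=cams.grab_frame("wrist")
print(s["clock"],s["eef_pos"],np.round(f,2))
m=cv2.erode(cv2.inRange(cv2.cvtColor(p,cv2.COLOR_BGR2HSV),*Y),np.ones((7,7)))
v,u=np.nonzero(m); ok=(v>60)&(v<320)&(u>255)&(u<385); v,u=v[ok],u[ok]
X=((np.linalg.inv(cal["intrinsics"])@np.c_[u,v,np.ones(len(u))].T*d[v,u]).T-cal["t"])@cal["R"]
A=np.c_[X[:,:2]-X[:,:2].mean(0),np.ones(len(X))]; print("plane slope x,y,z0",np.linalg.lstsq(A,X[:,2],rcond=None)[0])
v,u=np.nonzero((d>0)); ok=(v>60)&(v<240)&(((u>225)&(u<250))|((u>390)&(u<420))); v,u=v[ok],u[ok]
X=((np.linalg.inv(cal["intrinsics"])@np.c_[u,v,np.ones(len(u))].T*d[v,u]).T-cal["t"])@cal["R"]
print("mat z",np.median(X[:,2]))
E
python3 gap.py
```

```text
16.4 [ 0.48212128 -0.1759862  -0.00376769] [[ 1.06  0.36  2.22]
 [ 0.19 -0.02  1.37]
 [ 1.45  1.08  1.6 ]]
plane slope x,y,z0 [0.02423868 0.00160935 0.03058539]
mat z 0.003663172237858739
```

```bash
cat >> gap.py <<'E'
A=np.c_[X[:,:2]-X[:,:2].mean(0),np.ones(len(X))]; print("mat slope",np.linalg.lstsq(A,X[:,2],rcond=None)[0])
print(np.round(Rn.from_rotvec(s["eef_rot"]).as_matrix()[:,0],4))
p,d=cams.grab_frame("scene"); cv2.imwrite("pics/s14.png",cv2.resize(p[200:290,160:290],None,fx=6,fy=6,interpolation=cv2.INTER_CUBIC))
E
python3 gap.py
```

```text
16.55 [ 0.48210701 -0.17599555 -0.00376714] [[ 1.04 -0.77  2.11]
 [ 1.81 -1.29  1.38]
 [ 2.05 -0.73  2.04]]
plane slope x,y,z0 [0.0198497  0.00289568 0.03047056]
mat z 0.0036780608737371585
mat slope [-2.68933524e-04 -2.02581546e-05  3.67772640e-03]
[-0.0152  0.0021 -0.9999]
```

View pics/s14.png

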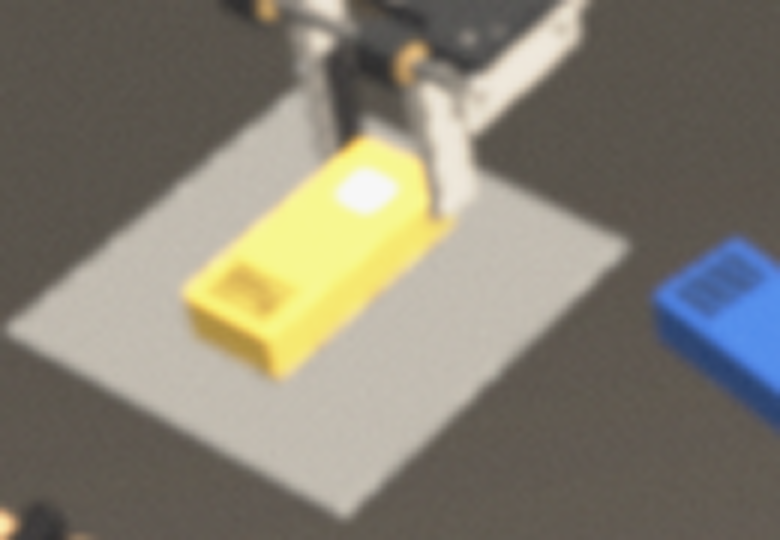

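```bash
python3 - <<'E'
from h import *
s=monitor.read_state(); cal=wristcal(s); p,d=cams.grab_frame("wrist")
for v0 in range(80,321,30):
    r=[]
    for v in range(v0-6,v0+7):
        for u in range(282,357):
            if d[v,u]>0: r.append(cal["R"].T@(np.linalg.inv(cal["intrinsics"])@[u,v,1]*d[v,u]-cal["t"]))
    r=np.median(r,axis=0); print(v0,np.round(r*1000,1))
cv2.imwrite("pics/w15.png",p)
E
```

```text
80 [ 580.  -189.7   29.8]
110 [ 569.1 -188.2   29.9]
140 [ 557.7 -186.6   30. ]
170 [ 545.9 -184.8   29.9]
200 [ 533.5 -183.2   29.9]
230 [ 520.7 -181.4   30. ]
260 [ 507.3 -179.4   30.1]
290 [ 493.2 -177.5   30.2]
320 [ 478.4 -175.1   30. ]
```

View pics/w15.png

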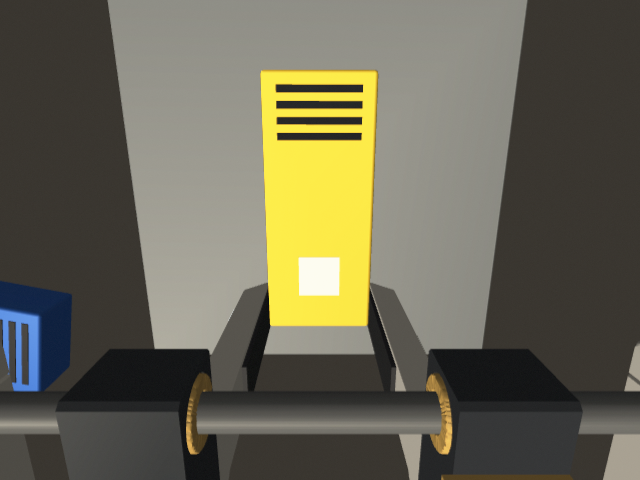

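The strip medians show the top flat at 29.8–30.2 mm along its whole length. That means it rests level on the mat (4 + 26 mm); my earlier plane fit had been skewed by side pixels. Now I'll let go.

Emit:
{"api": "arm_command", "payload": {
  "xyz": [
    [0,0,0],
    [0,0,0],
    [0,0,0],
    [0,0,0],
    [0,0,0],
    [0,0,0],
    [0,0,0],
    [0,0,0],
    [0,0,0],
    [0,0,0]
  ],
  "rotation": [
    [0,0,0],
    [0,0,0],
    [0,0,0],
    [0,0,0],
    [0,0,0],
    [0,0,0],
    [0,0,0],
    [0,0,0],
    [0,0,0],
    [0,0,0]
  ],
  "grip": 0.9
}}

```text
clock: 17.63
eef_pos: [0.4819, -0.1759, -0.0039]
eef_rot: [-2.131, 0.15, 2.165]
wrist_force: [-0.4, 0.4, 0.3]
grip_width: 0.0847
```

Emit:
{"api": "arm_command", "payload": {
  "xyz": [
    [-5,0,0],
    [-10,0,0],
    [-15,0,0],
    [-15,0,0],
    [-15,0,0],
    [-15,0,0],
    [-15,0,0],
    [-15,0,0],
    [-10,0,0],
    [-5,0,0]
  ],
  "rotation": [
    [0,0,0],
    [0,0,0],
    [0,0,0],
    [0,0,0],
    [0,0,0],
    [0,0,0],
    [0,0,0],
    [0,0,0],
    [0,0,0],
    [0,0,0]
  ]
}}

```text
clock: 18.47
eef_pos: [0.4844, -0.1764, 0.1181]
eef_rot: [-2.134, 0.151, 2.163]
wrist_force: [0.1, -0.3, 1.3]
grip_width: 0.0849
```

```bash
python3 look.py w16 322,200 322,150 322,230; python3 - <<'E'
from h import *
s=monitor.read_state(); cal=wristcal(s)
p=cv2.imread("pics/w16.png")
for c in blobs(p,*Y,2000): print(cv2.boundingRect(c),np.round(np.hstack([np.ravel(q) for q in rect(cal,c,.030)]),1))
p,d=cams.grab_frame("scene"); cv2.imwrite("pics/s16.png",p)
cal=cams.get_calibration("scene")
for c in blobs(p,(20,110,110),(35,255,255),200): print("scene",cv2.boundingRect(c))
E
```

```text
18.4667 [ 0.4844 -0.1764  0.1181] [ 0.06 -0.26  1.27] 0.08489927964701585
(322, 200) tool [ 88.4   2.2 -31.8] world [ 0.5145 -0.1829  0.0293]
(322, 150) tool [ 87.7   2.1 -67.5] world [ 0.5498 -0.1878  0.0295]
(322, 230) tool [87.9  2.3 -9.3] world [ 0.4922 -0.1798  0.0301]
(286, 100, 66, 152) [ 529.8 -182.4   45.5  107.9   81.9]
scene (41, 258, 103, 79)
scene (461, 247, 54, 58)
scene (191, 231, 44, 32)
```

View pics/w16.png

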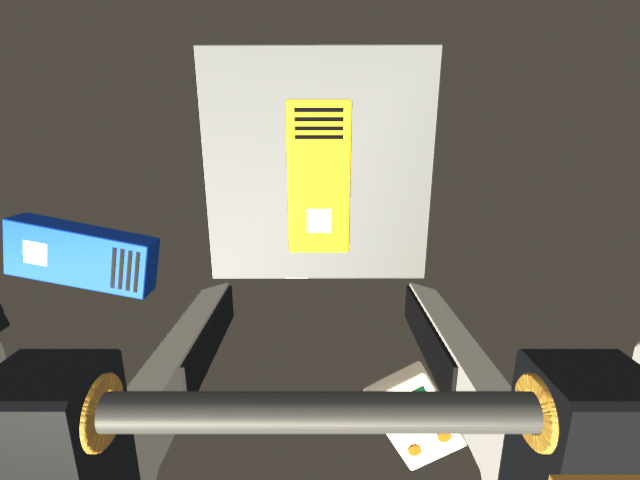

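View pics/s16.png

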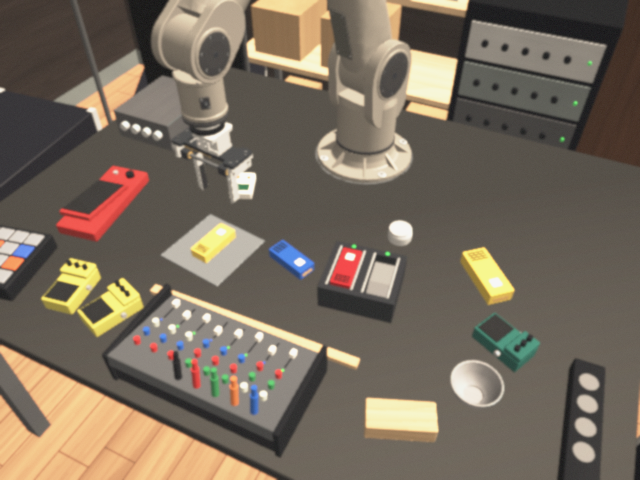

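The yellow pack lies right side up, centred on the mat at (530, -182) mm, and the red pack is in its bay at scene (347,268). The gripper is clear, so I'm handing in.

```bash
python3 -c "
from workcell import job; print(job.finish_job())"
```

```text
the job is handed in; nothing more can be done
None
```

The yellow pack from the dock is lying flat and right side up on the grey mat, and I handed the job in with the clock at about 18.5 s of the 54 s. I pressed its grooved end until it tipped, took it by the raised end, lifted it out, levelled it, lowered it until it touched the mat and let go.

**Last checks:**
- **Pack position:** it is centred at (530, -182) mm, about 3 mm or less from the mat centre, with its long axis along the mat's and wholly inside the edges. Its top was level at 30 mm along its length before release, and 29–30 mm after.
- **Red pack and surroundings:** red is still seated in its bay, and the loose yellow pack, the blue pack and the other items look unmoved.
- **Gripper:** it is open and clear above the pack. The wrist forces I read were at most about 3 N.

**What disagreed along the way:**
- **Fingertips:** they are about 20 mm behind the reported TCP, so my first press stopped short of the pack; I corrected for this from then on.
- **Pack position in the dock:** the three cameras put the pack 5 mm apart in x, so I used a middle value and re-measured at the grasp.
- **Tilt before release:** a plane fit showed about 1° that was probably false, skewed by side pixels. I turned the tool 0.9° for it, and afterwards strip-by-strip depths showed the pack level.

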